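Pump up the vacuum work holder beside the microscope

ROBOT

A 7-joint arm with a two-finger parallel gripper is mounted at the origin on the work surface. World frame = base frame: x ahead of the robot, y to its left, z up, the work surface at z = 0. Lengths are in m, angles in rad, forces in N, time in s.
With the tool pointing down it reaches from about 0.4 to 0.85 m from the base axis. Payload 10.4 kg.
Tool frame: the origin (TCP) lies at the very end of the fingers, on their centre line; the grasp point (between the pads) lies 19 mm behind it; x points along the fingers, y is the direction in which the jaws open and shut, and the axes are right-handed (so a half turn about x gives the same grasp; the last joint's range is limited). The gripper opens to 85 mm and grips with 20 to 120 N. Pads are 22 mm wide; open, the fingers measure 114 mm over their backs; the gripper's body (76 mm by 85 mm) begins 54 mm behind the grasp point. The pads swing forward as they close: fully open they stand 13 mm farther back than shut.
Start: joints at [1.298, 0.332, -0.065, 1.46, 0.022, 1.35, -0.088], TCP at [0.155, -0.606, 0.231] pointing down, gripper open.
Joint ranges: [-2.6, 2.6], [-0.5, 2.12], [-1.47, 1.34], [0.16, 2.42], [-1.27, 4.41], [0.06, 2.06], [-2.6, 2.6]. Speed limits (rad/s): [2.22, 2.22, 2.79, 2.79, 3.14, 3.14, 3.14].

INTERFACE

Orientations are given as a unit quaternion [x, y, z, w].
In Python, from workcell import monitor, camera, ticket, regions_of gives the robot as it stands.
- The arm moves only by the tool step_arm, never from a script. Its argument "increments" is a list of rows, each a list of 5 numbers: the finger opening in m, from 0 to 0.0854, then the shift along the world's x, y, z in m, then the turn about the world's z in rad. A call has 1 to 12 rows; each row shifts and turns the commanded pose from where the row before left it; what a row does not reach is not made up. A row lasts 1/12 s, in which the tool goes at most 41.7 mm and 7.16 degrees, less where a joint would pass 70% of its speed; a pose out of reach is approached as far as the arm can. A call with a gripper value outside its range is refused whole. The fingers move at their own pace and stop on an object; "force" is the grip in N (left out, the last holds). Time passes only in rows, so rows that do not move let the fingers close. It gives the time, the measured TCP pose, the force and the opening at its end, in the units of the state.
- monitor.get_obs(): the state, without advancing time (a new reading comes with each control period).
- camera(name): name is "side" or "top"; returns a dict with "color" (400x640x3 uint8, red, green, blue), "range_z" (400x640 float32, m along the optical axis (not along the pixel's ray), 0 where there is no reading), "fx", "fy", "cx", "cy" (pixels), "k1" (the pictures are not rectified: a ray, as slopes to the right and down, at radius r is drawn at 1 + k1 r^2 times it, then the intrinsics apply), "cam_to_world" (4x4, takes a point from camera to world coordinates). Camera axes: x right, y up, looking along -z (the intrinsics and any distortion apply to the point x, -y, -z); pixel columns grow to the right and rows downward; lengths in m; the calibration is good to about 2 mm. A picture is of the moment at which its call begins.
- ticket.hand_in(): hands the job in, once; it reports no verdict.
Trained networks look in a picture, given as the dict that the camera call returned (one of the last four; its "shot" number tells which), for a name from the list of things; names that differ only in an ending like _2 or _b are one class to them, and where a whole thing is asked for, a point or a joint stands for the part that bears it (a point fixed in the world has none). Each returns a list of dicts, best first, with "p" (0 to 1); they miss things now and then, are a little off and sometimes report something else, mostly with a low value. They report only what shows in the picture. A call takes as long as a camera call.
- regions_of(picture, query): "region" (400x640 bool, what is visible of it) and "centre" ([row, column] in pixels, amid what is visible of it).
The state is a dict: "clock": time; "joint_pos": joint angles; "joint_velocities": joint speeds; "tau": joint torques, N m; "position": TCP position; "ee_rot": TCP orientation; "ft_force": force on the tool from outside, world axes, zero at the start; "torque": the same for the moment, N m; "grip_width": opening from 0.0 (shut) to 1.0 (fully open).
Only numpy, scipy, OpenCV 4.12 (cv2) and the standard library are available. Lean on these libraries where they do the work, as an engineer would, in place of code of your own. Each camera call takes 0.05 s, during which the arm holds its last target. There are 200 camera calls.

TASK

Push the small upright tab on the front of the vacuum pump straight in, away from its front and as far as it goes, so that the lock bar no longer props up the black plunger cap. Then pump the cap with your fingertips, pressing it all the way down and letting it spring all the way back up, until the steel indicator pin beside it has come fully out (it takes a few strokes). Do not touch the pin itself, lift nothing, leave the gear on the chuck and everything else on the bench where it lies, and finish with the cap back up.

Things in the scene. Friction and masses are not known exactly. Their poses are not given: they have to be found in the camera images.
- pump: vacuum work holder, screwed down: base plate 110 (x) x 270 (y, -195 to +75) x 10 mm, white pump housing 60 x 130 mm, top at z = 80 mm, round chuck 72 mm across, top at 32 mm, at (0, -135) mm. Origin: on the bench under the housing's middle; x from its front (tab side) to its back, z up. In this frame: plunger axis at (0, +35) mm, pin axis at (0, -35) mm, tab at y = +48 mm. Yaw varies to 0.4 rad
- plunger_top (a point): centre of the flat top of the black plunger cap (36 mm across, 10 mm thick, top 114 mm above the bench when up); it moves with the cap
- plunger (a joint): how far the cap is pressed, m: 0 = up, 0.020 = fully down, at a stop. Spring: 8 N at first, 16 N at the bottom, plus 5 N per 100 mm/s of speed. Stops after 2 mm while locked. The pin is drawn up as the cap comes back, 8 mm for a full stroke (sometimes more, above all the first); a stroke under about 17 mm or an incomplete return may not advance it
- pin_top (a point): top of the steel indicator pin's round head (14 mm across, on a 9 mm ribbed shaft), 93 mm above the bench when fully in and 133 mm when fully out; not to be touched
- pin (a joint): how far the indicator pin stands out, m: 0 = in (head just above its 6 mm high collar), 0.040 = fully out. It starts anywhere from 0 to 0.018 and stays where the strokes leave it; once it is fully out, further strokes do nothing
- lock_tab (a point): middle of the front face of the lock bar's upright steel tab: 26 mm wide (pump y), 4 mm thick, from 80 to 104 mm above the bench, at first about 50 mm in front of the housing with free air below and before it; moves with the bar. The bar is a strip 9 mm wide, 3 mm high along the housing's top; a 22 mm high block at its far end props up the cap's left side at first
- lock (a joint): how far the lock bar has been pushed along the pump's +x, m: 0 = block under the cap, 0.040 = all the way in, at a stop (the tab is then 42 mm in front of the plunger's axis, the block 40 mm behind it). It starts between 0 and 0.006; pushing takes 2 to 3 N and it stays where it is left
- gear: brass spur gear, 36 mm across, 14 mm high, lying loose on the round chuck of the pump's base plate; origin under its centre
- bearing: loose steel bearing ring, 26 mm across, 8 mm high, lying on the base plate between housing and chuck, near the back edge; origin under its centre
- jar: closed glass jar, 48 mm across, 55 mm high, standing behind the pump; origin under its centre
- tweezers: steel tweezers, 130 mm long, 9 mm high, lying to the left of the pump; origin under the middle, x along them
- screwdriver: small screwdriver with a black handle, 150 mm long, lying in front of the chuck; origin under the middle, x along it
- bottle: clear dispenser bottle, 56 mm across, 120 mm high, on the right; origin under its centre
- meter: yellow and black hand multimeter, 170 x 85 x 48 mm, lying on the left; origin under its centre
- dish: steel dish, 68 mm across, 22 mm high, on the right; origin under its centre

How it is judged:
On the way, in this order (a step that is already met when the one before it is completed fails the run):
1. the lock bar is pushed in, clear of the cap (value of joint lock above 0.034 m), for 0.2 s.
2. the indicator pin is fully out (value of joint pin above 0.037 m), for 0.2 s.
At the end, for the whole second after the job is handed in: the indicator pin stands at least 37 mm out (of 40), the lock bar is pushed in by at least 34 mm (of 40), and the plunger cap is back up to within 3 mm; nothing else has been moved by more than 20 mm and the pin was never touched (value of joint pin above 0.037 m and value of joint lock above 0.034 m and value of joint plunger below 0.003 m).
It fails at once if the robot touches the indicator pin (contact force between pin and the fingers above 0.5 N or contact force between pin and the arm above 0.5 N).
It fails at once if a bystander is lifted or moved by more than 20 mm, or the gear by more than 10 mm (distance of gear from where it was at the start of the episode above 0.01 m or distance of any of bearing, jar, tweezers, screwdriver, bottle, meter, dish from where it was at the start of the episode above 0.02 m).
It also fails if it takes over 54 s, if anything falls off the work surface, if the arm or the gripper's body presses on something with over 40 N, if the wrist force passes 120 N, or if a joint passes its speed limit or range.

## Working session

There is one attempt and no reset: what is moved stays moved. The work goes in short steps, Python scripts to look and compute and a tool call to move; the robot and the scene stay as the last step left them, time stands still between calls to the robot, and variables do not carry over. Pictures are saved under pics/ and viewed, about 8 in all and at most 12, crops included, and the job is handed in when it is done.

Besides the shell and the picture viewer there is one more tool, called as name([rows], argument=value, ...), one row to a line, values as JSON. step_arm: Moves the arm, as the interface text tells. Its arguments: {"type":"object","properties":{"increments":{"type":"array"},"force":{"type":"number"}},"required":["increments"]}

```bash
mkdir -p pics
cat > h.py <<'E'
import numpy as np, cv2
from workcell import monitor, camera, ticket, regions_of
def pts(p):
    h,w=p["range_z"].shape
    v,u=np.mgrid[0:h,0:w].astype(float)
    K=np.array([[p["fx"],0,p["cx"]],[0,p["fy"],p["cy"]],[0,0,1]])
    n=cv2.undistortPoints(np.stack([u.ravel(),v.ravel()],1)[:,None],K,np.array([p["k1"],0,0,0,0.]))[:,0].reshape(h,w,2)
    z=p["range_z"]
    c=np.stack([n[...,0]*z,-n[...,1]*z,-z,np.ones_like(z)],-1)
    W=(c@np.array(p["cam_to_world"]).T)[...,:3]
    W[z<=0]=np.nan
    return W
def save(p,name): cv2.imwrite("pics/"+name,cv2.cvtColor(p["color"],cv2.COLOR_RGB2BGR))
E
python3 - <<'E'
from h import *
print(monitor.get_obs())
for n in ("side","top"):
    p=camera(n); save(p,n+"1.png"); W=pts(p); print(n,np.round(p["cam_to_world"],2).tolist(),p["fx"])
    for q in ["pump","plunger_top","pin_top","lock_tab","gear","jar","bottle","bearing","meter","dish"]:
        for r in regions_of(p,q)[:1]:
            m=r["region"]; P=W[m]; P=P[~np.isnan(P[:,0])]
            if len(P): print(q,round(r["p"],2),np.round(r["centre"]),len(P),"med",np.round(np.median(P,0),3),"lo",np.round(np.percentile(P,3,axis=0),3),"hi",np.round(np.percentile(P,97,axis=0),3))
E
```

```text
{'clock': 0.0, 'joint_pos': array([ 1.29839815,  0.33289116, -0.06470839,  1.46093432,  0.021579  ,
        1.34992048, -0.08845981]), 'joint_velocities': array([-0.00023663, -0.00270389,  0.0011135 , -0.00011167, -0.00166243,
        0.00060939, -0.00126345]), 'tau': array([ 3.92405864e-04, -6.25443149e+01,  4.96571534e-02, -3.91605771e+01,
        1.62316201e-02,  1.00544727e-02,  2.58883381e-05]), 'position': array([ 0.15441694, -0.60523061,  0.23050725]), 'ee_rot': array([-0.70151564, -0.08861962,  0.7016755 , -0.08760058]), 'ft_force': array([-0.13219621,  0.37664121, -0.65959372]), 'torque': array([ 0.02903042, -0.00687002, -0.04092385]), 'grip_width': 0.9991732648606271}
side [[-1.0, -0.0, -0.01, 0.54], [-0.0, -0.64, 0.77, 0.76], [-0.01, 0.77, 0.64, 0.74], [0.0, 0.0, 0.0, 1.0]] 392.7887613046904
pump 0.7 [216. 305.] 2474 med [0.582 0.011 0.032] lo [ 0.514 -0.184  0.004] hi [0.657 0.053 0.112]
plunger_top 0.59 [202. 309.] 142 med [0.568 0.017 0.112] lo [ 0.553 -0.031  0.078] hi [0.585 0.03  0.114]
lock_tab 0.72 [211. 322.] 166 med [0.535 0.018 0.083] lo [0.492 0.    0.078] hi [
[... 674 characters left out ...]
.02, -0.01, 0.01], [-0.01, 0.07, 1.0, 1.28], [0.0, 0.0, 0.0, 1.0]] 397.5459266494792
pump 0.94 [192. 347.] 2846 med [ 0.587 -0.074  0.013] lo [ 0.522 -0.205  0.004] hi [0.66  0.041 0.112]
lock_tab 0.49 [180. 375.] 93 med [ 0.62  -0.152  0.04 ] lo [ 0.605 -0.166  0.032] hi [ 0.636 -0.138  0.046]
gear 0.56 [183. 372.] 113 med [ 0.62  -0.152  0.039] lo [ 0.603 -0.169  0.03 ] hi [ 0.636 -0.137  0.046]
jar 0.63 [169. 314.] 187 med [0.662 0.034 0.053] lo [0.644 0.015 0.018] hi [0.683 0.054 0.058]
bottle 0.86 [211. 456.] 412 med [ 0.521 -0.395  0.08 ] lo [ 0.496 -0.422  0.002] hi [ 0.547 -0.38   0.121]
meter 0.63 [229. 190.] 1453 med [0.491 0.424 0.036] lo [0.415 0.388 0.021] hi [0.568 0.466 0.046]
```

Run:
```python
from h import *
ims=[]
for n,(r0,r1,c0,c1) in (("side",(150,280,240,400)),("top",(140,270,280,440))):
    p=camera(n); W=pts(p); im=cv2.cvtColor(p["color"],cv2.COLOR_RGB2BGR)
    ims.append(cv2.resize(im[r0:r1,c0:c1],None,fx=4.,fy=4.,interpolation=cv2.INTER_CUBIC)[:,:])
    P=W.reshape(-1,3); P=P[~np.isnan(P[:,0])]
    near=(abs(P[:,0]-.57)<.13)&(abs(P[:,1]+.05)<.16)
    P=P[near]
    for lo,hi in ((.108,.118),(.074,.085),(.086,.106),(.029,.0345)):
        Q=P[(P[:,2]>lo)&(P[:,2]<hi)]
        print(n,lo,len(Q)); 
        if len(Q)>5: print(np.round(Q.mean(0),4),np.round(Q.min(0),3),np.round(Q.max(0),3),cv2.minAreaRect((Q[:,:2]*1000).astype(np.float32)),cv2.minEnclosingCircle((Q[:,:2]*1000).astype(np.float32)))
cv2.imwrite("pics/c2.png",cv2.resize(np.vstack(ims),(480,780)) if 0 else ims[0]);cv2.imwrite("pics/c3.png",ims[1])
```

```text
side 0.108 122
[0.5697 0.0122 0.1121] [ 0.553 -0.06   0.108] [0.593 0.03  0.116] ((571.9943237304688, -15.036933898925781), (33.42832565307617, 91.2529525756836), 5.852555274963379) ((572.6424560546875, -14.970501899719238), 46.29847717285156)
side 0.074 604
[ 0.5722 -0.0089  0.0791] [ 0.49  -0.086  0.074] [0.622 0.051 0.085] ((555.6337280273438, -24.753013610839844), (105.2858657836914, 130.0621795654297), 14.850374221801758) ((558.4227294921875, -22.58156967163086), 79.70622253417969)
side 0.086 109
[0.5515 0.0036 0.0963] [ 0.49  -0.055  0.086] [0.596 0.034 0.106] ((543.2142333984375, -16.813968658447266), (94.02237701416016, 90.14464569091797), 8.855020523071289) ((543.2232055664062, -16.64657211303711), 64.73771667480469)
side 0.029 180
[ 0.6138 -0.0728  0.0314] [ 0.535 -0.188  0.029] [0.684 0.058 0.034] ((632.527587890625, -61.91310119628906), (147.06927490234375, 237.2688446044922), 12.559804916381836) ((619.52099609375, -60.155357360839844), 128.1298065185547)
top 0.108 121
[0.5699 0.0064 0.113 ] [ 0.492 -0.06   0.108] [0.591 0.026 0.117] ((559.75, 0.5162925720214844), (61.844
[... 153 characters left out ...]
4] [ 0.498 -0.092  0.074] [0.621 0.044 0.085] ((558.3255004882812, -28.46021270751953), (100.50120544433594, 129.577880859375), 15.126545906066895) ((564.4923095703125, -27.102712631225586), 75.72636413574219)
top 0.086 37
[ 0.5534 -0.0247  0.095 ] [ 0.489 -0.082  0.086] [0.611 0.029 0.106] ((549.4159545898438, -29.578414916992188), (91.24018859863281, 122.7632064819336), 17.177507400512695) ((550.2039184570312, -28.958467483520508), 75.6331787109375)
top 0.029 228
[ 0.6102 -0.1501  0.0317] [ 0.551 -0.188  0.029] [0.667 0.057 0.034] ((603.4207153320312, -62.0616455078125), (249.89088439941406, 109.06038665771484), 83.44874572753906) ((634.765869140625, -65.66138458251953), 125.9481430053711)
```

View pics/c2.png

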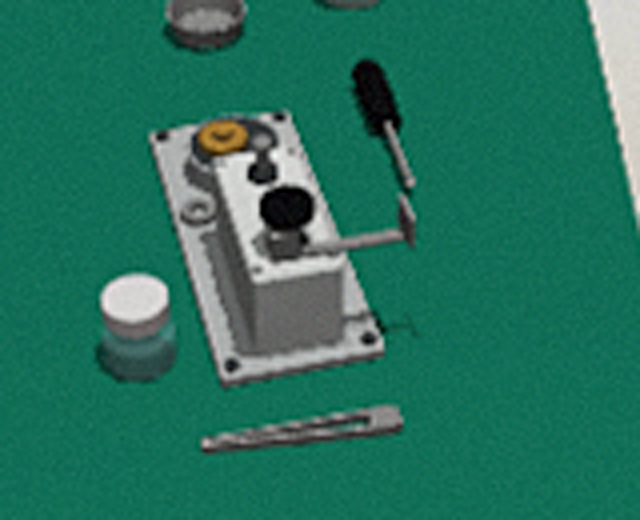

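View pics/c3.png

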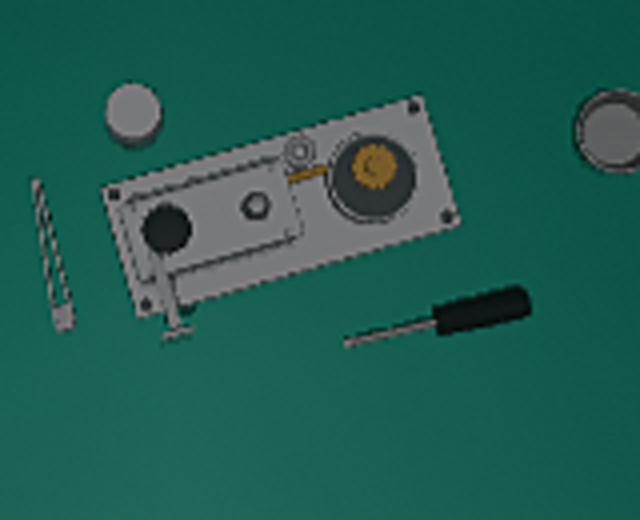

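View pics/side1.png

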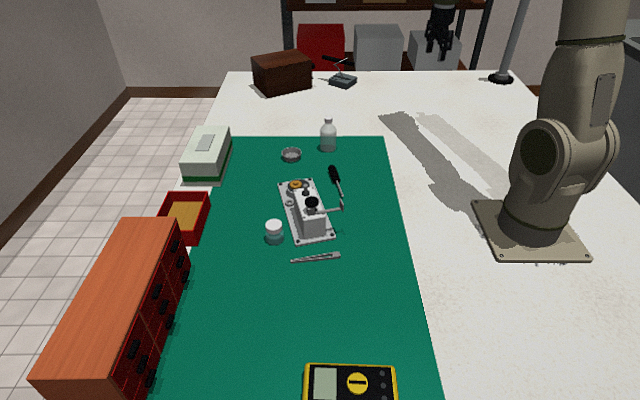

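The crops show the pump yawed about +0.26 rad. In the side crop the cap is at (287,208), the pin at (262,165) and the tab at (407,220); in the top crop the cap is at (167,228), the pin at (256,206) and the tab at (177,333). Next I'll compute the exact geometry.

```bash
cat > geo.py <<'E'
from h import *
from scipy.spatial.transform import Rotation as R
def geo(yaw=0.26,c=(.570,.012)):
    a=np.array([[np.cos(yaw),np.sin(yaw)],[-np.sin(yaw),np.cos(yaw)]])
    for n in ("side","top"):
        p=camera(n); P=pts(p).reshape(-1,3); P=P[~np.isnan(P[:,0])]
        L=(P[:,:2]-c)@a.T
        def s(t,m):
            Q=P[m]; q=L[m]
            if len(Q)>2: print(n,t,len(Q),"world",np.round((Q.min(0)+Q.max(0))/2,4),"local mid",np.round((q.min(0)+q.max(0))/2,4),"mean",np.round(q.mean(0),4),"ext",np.round(q.max(0)-q.min(0),3),"z",np.round(np.percentile(Q[:,2],[5,50,95]),4))
        r=np.hypot(*L.T)
        s("cap",(r<.026)&(P[:,2]>.088+.0))
        s("captop",(r<.026)&(P[:,2]>.107))
        s("pin",(np.hypot(L[:,0],L[:,1]+.07)<.014)&(P[:,2]>.09))
        s("tab",(L[:,0]<-.025)&(L[:,0]>-.1)&(abs(L[:,1]-.013)<.03)&(P[:,2]>.084)&(P[:,2]<.12))
        s("housing",(abs(L[:,0])<.04)&(L[:,1]>-.11)&(L[:,1]<.045)&(abs(P[:,2]-.08)<.004))
        s("plate",(abs(L[:,0])<.07)&(L[:,1]>-.25)&(L[:,1]<.06)&(abs(P[:,2]-.01)<.0035))
        s("gear",(np.hypot(L[:,0],L[:,1]+.17)<.05)&(P[:,2]>.041)&(P[:,2]<.055))
E
python3 - <<'E'
from geo import *
geo()
o=monitor.get_obs(); print(np.round(R.from_quat(o["ee_rot"]).as_matrix(),3))
E
```

```text
side cap 172 world [0.5691 0.0163 0.1019] local mid [-0.0006  0.003 ] mean [0.0011 0.0075] ext [0.035 0.036] z [0.0914 0.1116 0.1141]
side captop 121 world [0.5691 0.0142 0.1111] local mid [-0.0006  0.0026] mean [-0.0003  0.0037] ext [0.035 0.035] z [0.1079 0.1125 0.1141]
side pin 31 world [ 0.5876 -0.0545  0.1003] local mid [ 0.0001 -0.0688] mean [-0.0002 -0.0672] ext [0.011 0.015] z [0.0924 0.1058 0.109 ]
side tab 33 world [0.4936 0.0056 0.0949] local mid [-0.0756  0.0138] mean [-0.0746  0.0164] ext [0.005 0.027] z [0.0855 0.0971 0.1028]
side housing 503 world [ 0.5734 -0.0184  0.08  ] local mid [-0.0054 -0.0327] mean [ 0.0012 -0.0259] ext [0.068 0.13 ] z [0.0767 0.0788 0.0823]
side plate 850 world [ 0.5919 -0.0783  0.01  ] local mid [-0.001  -0.0919] mean [ 0.0132 -0.058 ] ext [0.11  0.274] z [0.0069 0.0088 0.0117]
side gear 17 world [ 0.6262 -0.1505  0.0437] local mid [ 0.012 -0.17 ] mean [ 0.0081 -0.1688] ext [0.02  0.022] z [0.0417 0.0435 0.0461]
top cap 116 world [0.57   0.0114 0.107 ] local mid [-0.0009 -0.0008] mean [-0.0007 -0.0007] ext [0.034 0.034] z [0.1085 0.113  0.1167
[... 204 characters left out ...]
.0711] mean [-0.0017 -0.071 ] ext [0.01  0.012] z [0.1057 0.1091 0.1112]
top tab 23 world [0.515  0.0052 0.0962] local mid [-0.0527  0.0121] mean [-0.0646  0.0124] ext [0.05  0.025] z [0.0842 0.1016 0.1065]
top housing 600 world [ 0.5749 -0.0236  0.08  ] local mid [-0.0052 -0.036 ] mean [-0.0016 -0.04  ] ext [0.068 0.129] z [0.0766 0.0793 0.0827]
top plate 1201 world [ 0.5957 -0.0785  0.01  ] local mid [-0.0031 -0.0934] mean [-0.0046 -0.1077] ext [0.131 0.299] z [0.0069 0.0094 0.0127]
top gear 31 world [ 0.6187 -0.1557  0.0453] local mid [ 0.0064 -0.1758] mean [ 0.0058 -0.1745] ext [0.029 0.024] z [0.0414 0.0429 0.0474]
[[ 0.     0.247 -0.969]
 [-0.    -0.969 -0.247]
 [-1.     0.    -0.   ]]
```

Frame: cap at (0.5695, 0.012), yaw 0.26, and the plate and housing dimensions agree. The tab's front face is about 78 mm in front of the cap axis. The jaw axis already lies along the pump's y.

step_arm([
  [0,0.017,0.024,0,0],
  [0,0.017,0.024,0,0],
  [0,0.017,0.024,0,0],
  [0,0.017,0.024,0,0],
  [0,0.017,0.024,0,0],
  [0,0.017,0.024,0,0],
  [0,0.017,0.024,0,0],
  [0,0.017,0.024,0,0],
  [0,0.017,0.024,0,0],
  [0,0.017,0.024,0,0],
  [0,0.017,0.024,0,0],
  [0,0.017,0.024,0,0],
], force=40)

```text
clock: 2.3
position: [0.3592, -0.3164, 0.2316]
ee_rot: [0.702, 0.088, -0.702, 0.088]
ft_force: [0.7, 0.0, 0.4]
grip_width: -0.002
```

step_arm([
  [0,0.008,0.026,0,0],
  [0,0.008,0.026,0,0],
  [0,0.008,0.026,0,0],
  [0,0.008,0.026,0,0],
  [0,0.008,0.026,0,0],
  [0,0.008,0.026,0,0],
  [0,0.008,0.026,0,0],
  [0,0.008,0.026,0,0],
  [0,0.008,0.026,0,0],
  [0,0.008,0.026,0,0],
  [0,0.008,0.026,0,0],
  [0,0.008,0.026,0,0],
])

```text
clock: 3.3
position: [0.4548, -0.0043, 0.2316]
ee_rot: [0.702, 0.088, -0.701, 0.088]
ft_force: [2.0, -0.5, 0.0]
grip_width: -0.001
```

step_arm([
  [0,0,0,-0.025,0],
  [0,0,0,-0.025,0],
  [0,0,0,-0.025,0],
  [0,0,0,-0.025,0],
  [0,0,0,-0.02,0],
  [0,0,0,-0.015,0],
  [0,0,0,-0.007,0],
  [0,0,0,0,0],
])

```text
clock: 3.97
position: [0.4537, -0.0056, 0.0882]
ee_rot: [-0.701, -0.088, 0.702, -0.088]
ft_force: [-0.6, 0.3, 0.4]
grip_width: 0.003
```

Run:
```python
from geo import *
geo(.26,(.5695,.012))
p=camera("side"); im=cv2.cvtColor(p["color"],cv2.COLOR_RGB2BGR)[130:280,240:420]
cv2.imwrite("pics/d.png",cv2.resize(im,None,fx=4,fy=4,interpolation=cv2.INTER_CUBIC))
```

```text
side cap 173 world [0.5691 0.0152 0.1019] local mid [-0.0004  0.0023] mean [0.0016 0.0075] ext [0.035 0.037] z [0.0914 0.1113 0.1141]
side captop 118 world [0.5691 0.0149 0.1111] local mid [-0.0004  0.0022] mean [0.0003 0.0035] ext [0.035 0.037] z [0.1089 0.1122 0.1142]
side pin 33 world [ 0.5876 -0.0545  0.1003] local mid [ 0.0007 -0.0692] mean [ 0.0003 -0.0672] ext [0.011 0.015] z [0.092 0.105 0.109]
side tab 34 world [0.4936 0.0071 0.0945] local mid [-0.0747  0.0147] mean [-0.0741  0.0162] ext [0.005 0.029] z [0.0852 0.0973 0.1031]
side housing 509 world [ 0.5733 -0.0194  0.08  ] local mid [-0.0049 -0.0332] mean [ 0.0018 -0.0253] ext [0.069 0.131] z [0.0765 0.0789 0.0826]
side plate 826 world [ 0.5919 -0.0788  0.01  ] local mid [-0.0003 -0.0927] mean [ 0.014  -0.0594] ext [0.11  0.271] z [0.0069 0.0087 0.0116]
side gear 16 world [ 0.6217 -0.1502  0.0437] local mid [ 0.0086 -0.1698] mean [ 0.0078 -0.169 ] ext [0.014 0.019] z [0.0411 0.0434 0.0456]
top cap 116 world [0.57   0.0114 0.1087] local mid [-0.0004 -0.0012] mean [-0.0003 -0.0008] ext [0.035 0.034] z [0.1094 0.1131 0.1168]
top captop 113 world [0.57   0.0099 0.1134] local mid [-0.0004 -0.0014] mean [-0.0006 -0.0012] ext [0.035 0.033] z [0.1096 0.1132 0.1169]
top pin 16 world [ 0.5867 -0.0571  0.1083] local mid [-0.001  -0.0711] mean [-0.0012 -0.0711] ext [0.01  0.012] z [0.1048 0.1084 0.1124]
top tab 6 world [0.5255 0.0123 0.0857] local mid [-0.0421  0.0117] mean [-0.0426  0.0112] ext [0.031 0.008] z [0.0844 0.0864 0.0871]
top housing 628 world [ 0.5749 -0.0236  0.08  ] local mid [-0.0052 -0.0361] mean [-0.0019 -0.0403] ext [0.069 0.129] z [0.0766 0.0793 0.0828]
top plate 1220 world [ 0.5937 -0.0723  0.01  ] local mid [-0.0008 -0.0944] mean [-0.0038 -0.1081] ext [0.13  0.299] z [0.007  0.0097 0.0126]
top gear 31 world [ 0.6185 -0.1538  0.0456] local mid [ 0.004  -0.1721] mean [ 0.0041 -0.1731] ext [0.025 0.026] z [0.0413 0.0435 0.0477]
```

View pics/d.png

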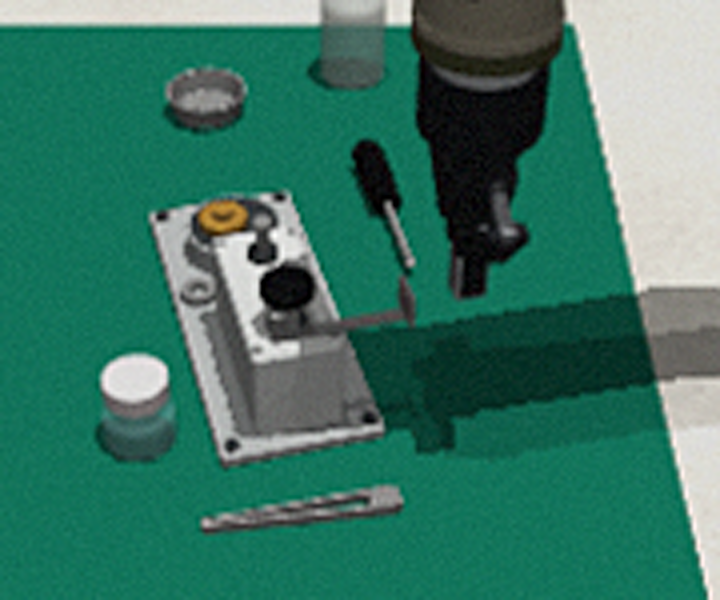

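The fingers, at (468,285), stand in front of the tab at (407,300), centred on it at local y = +12.8 mm. Now I'll push.

step_arm([
  [0,0.0048,0.0013,0,0],
  [0,0.0048,0.0013,0,0],
  [0,0.0048,0.0013,0,0],
  [0,0.0048,0.0013,0,0],
  [0,0.0048,0.0013,0,0],
  [0,0.0048,0.0013,0,0],
  [0,0.0048,0.0013,0,0],
  [0,0.0048,0.0013,0,0],
  [0,0.0048,0.0013,0,0],
  [0,0.0048,0.0013,0,0],
  [0,0.0048,0.0013,0,0],
  [0,0.0048,0.0013,0,0],
])

```text
clock: 5.12
position: [0.5125, 0.01, 0.0893]
ee_rot: [-0.702, -0.088, 0.702, -0.088]
ft_force: [-2.4, -0.7, 1.4]
grip_width: 0.001
```

step_arm([
  [0,0.002,0.0005,0,0],
  [0,0.002,0.0005,0,0],
  [0,0,0,0,0],
])

```text
clock: 5.37
position: [0.5153, 0.0108, 0.0891]
ee_rot: [-0.701, -0.088, 0.703, -0.088]
ft_force: [-6.2, -2.1, 5.5]
grip_width: -0.0
```

step_arm([
  [0,0.002,0.0005,0,0],
  [0,0.002,0.0005,0,0],
  [0,0,0,0,0],
])

```text
clock: 5.62
position: [0.5156, 0.0107, 0.0887]
ee_rot: [-0.698, -0.087, 0.706, -0.089]
ft_force: [-28.3, -5.5, 22.9]
grip_width: -0.001
```

Run:
```python
from geo import *
geo(.26,(.5695,.012))
p=camera("side"); im=cv2.cvtColor(p["color"],cv2.COLOR_RGB2BGR)[130:280,240:420]
cv2.imwrite("pics/e.png",cv2.resize(im,None,fx=4,fy=4,interpolation=cv2.INTER_CUBIC))
```

```text
side cap 669 world [0.5651 0.0107 0.2795] local mid [-0.0044 -0.0005] mean [-0.0073  0.0029] ext [0.043 0.051] z [0.1098 0.4013 0.4663]
side captop 647 world [0.5651 0.0107 0.2891] local mid [-0.0046 -0.0005] mean [-0.0076  0.0026] ext [0.042 0.051] z [0.111  0.4128 0.4664]
side pin 32 world [ 0.5876 -0.0538  0.1001] local mid [ 0.0004 -0.068 ] mean [ 0.0001 -0.0673] ext [0.011 0.011] z [0.0916 0.1045 0.1095]
side tab 108 world [0.5216 0.015  0.102 ] local mid [-0.0449  0.015 ] mean [-0.0474  0.0213] ext [0.038 0.03 ] z [0.0874 0.1028 0.117 ]
side housing 537 world [ 0.5721 -0.0205  0.08  ] local mid [ 0.0002 -0.033 ] mean [ 0.002  -0.0233] ext [0.078 0.131] z [0.0767 0.0791 0.0829]
side plate 836 world [ 0.5917 -0.078   0.01  ] local mid [-0.0003 -0.0929] mean [ 0.0136 -0.0567] ext [0.11  0.273] z [0.0069 0.0087 0.0116]
side gear 16 world [ 0.6218 -0.1516  0.0432] local mid [ 0.0092 -0.1706] mean [ 0.0076 -0.1698] ext [0.027 0.017] z [0.0412 0.0438 0.0453]
top cap 191 world [0.5601 0.0107 0.4544] local mid [-0.0126 -0.0001] mean [-0.0128 -0.0013] ext [0.026 0.051] z [0.444  0.4602 0.4694]
top captop 191 world [0.5601 0.0107 0.4544] local mid [-0.0126 -0.0001] mean [-0.0128 -0.0013] ext [0.026 0.051] z [0.444  0.4602 0.4694]
top pin 16 world [ 0.5865 -0.0571  0.1085] local mid [-0.0014 -0.0712] mean [-0.0012 -0.0711] ext [0.01  0.013] z [0.105  0.1086 0.1109]
top housing 191 world [ 0.589  -0.0284  0.08  ] local mid [ 0.0002 -0.0427] mean [ 0.0001 -0.0827] ext [0.062 0.116] z [0.0767 0.0798 0.0831]
top plate 935 world [ 0.607  -0.0804  0.01  ] local mid [ 0.0037 -0.096 ] mean [ 0.0023 -0.138 ] ext [0.119 0.269] z [0.0069 0.0095 0.0126]
top gear 34 world [ 0.6216 -0.1507  0.044 ] local mid [ 0.0073 -0.1703] mean [ 0.009  -0.1731] ext [0.029 0.03 ] z [0.0413 0.043  0.0466]
```

View pics/e.png

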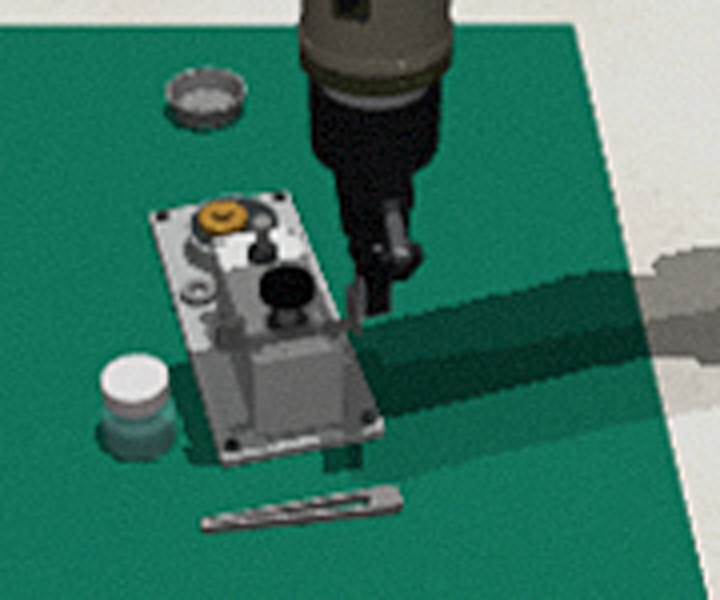

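The tab is now at (355,305), hard against its stop (28 N), with the block behind the cap at (222,325). I'll back off, rise and go over the cap.

step_arm([
  [0,-0.006,-0.0016,0,0],
  [0,-0.01,-0.0026,0,0],
  [0,-0.005,-0.0014,0,0],
  [0,0,0,0.02,0],
  [0,0,0,0.025,0],
  [0,0,0,0.02,0],
  [0,0.02,0.002,0,0],
  [0,0.025,0.002,0,0],
  [0,0.02,0.002,0,0],
  [0,0.006,0.001,0,0],
  [0,0,0,0,0],
])

```text
clock: 6.68
position: [0.5708, 0.0139, 0.154]
ee_rot: [0.702, 0.089, -0.701, 0.088]
ft_force: [-1.2, -0.4, 0.2]
grip_width: 0.004
```

step_arm([
  [0,0,0,-0.018,0],
  [0,0,0,-0.015,0],
  [0,0,0,-0.006,0],
  [0,0,0,-0.006,0],
  [0,0,0,-0.004,0],
  [0,0,0,0,0],
])

```text
clock: 7.18
position: [0.5685, 0.0132, 0.1056]
ee_rot: [-0.701, -0.088, 0.703, -0.088]
ft_force: [-8.2, -1.3, 9.9]
grip_width: -0.0
```

Force is 9.9 N at about 8 mm pressed, so the cap is unlocked. I'll press on to the bottom.

step_arm([
  [0,0,0,-0.005,0],
  [0,0,0,-0.005,0],
  [0,0,0,-0.003,0],
  [0,0,0,0,0],
])

```text
clock: 7.52
position: [0.5691, 0.0133, 0.0941]
ee_rot: [-0.701, -0.088, 0.702, -0.089]
ft_force: [-9.8, -1.8, 15.1]
grip_width: 0.002
```

step_arm([
  [0,0,0,-0.002,0],
  [0,0,0,0,0],
])

```text
clock: 7.68
position: [0.5693, 0.0133, 0.0939]
ee_rot: [-0.701, -0.087, 0.702, -0.089]
ft_force: [-18.5, -2.0, 35.5]
grip_width: 0.006
```

step_arm([
  [0,0,0,0.008,0],
  [0,0,0,0.012,0],
  [0,0,0,0.012,0],
  [0,0,0,0,0],
  [0,0,0,0,0],
  [0,0,0,0,0],
])

```text
clock: 8.18
position: [0.5699, 0.0132, 0.122]
ee_rot: [-0.702, -0.088, 0.702, -0.088]
ft_force: [0.1, -0.2, 0.5]
grip_width: -0.004
```

```bash
cat > pin.py <<'E'
from h import *
for n in ("side","top"):
    P=pts(camera(n)).reshape(-1,3); P=P[~np.isnan(P[:,0])]
    Q=P[(np.hypot(P[:,0]-.5875,P[:,1]+.0557)<.016)&(P[:,2]>.09)&(P[:,2]<.145)]
    print(n,len(Q),"pin z pct",np.round(np.percentile(Q[:,2],[50,80,90,97]),4) if len(Q)>3 else "")
E
python3 pin.py
```

```text
side 29 pin z pct [0.1038 0.1182 0.1206 0.1211]
top 0 pin z pct
```

The pin rose from about 0.108 to 0.121 m, and needs at least 0.130. More strokes.

step_arm([
  [0,0,0,-0.012,0],
  [0,0,0,-0.01,0],
  [0,0,0,-0.008,0],
  [0,0,0,-0.002,0],
  [0,0,0,0,0],
  [0,0,0,0,0],
  [0,0,0,0.008,0],
  [0,0,0,0.012,0],
  [0,0,0,0.012,0],
  [0,0,0,0,0],
  [0,0,0,0,0],
  [0,0,0,0,0],
])

```text
clock: 9.28
position: [0.5696, 0.0133, 0.1213]
ee_rot: [-0.701, -0.088, 0.702, -0.088]
ft_force: [0.1, 0.6, 0.1]
grip_width: -0.004
```

step_arm([
  [0,0,0,-0.012,0],
  [0,0,0,-0.01,0],
  [0,0,0,-0.008,0],
  [0,0,0,-0.002,0],
  [0,0,0,0,0],
  [0,0,0,0,0],
  [0,0,0,0.008,0],
  [0,0,0,0.012,0],
  [0,0,0,0.012,0],
  [0,0,0,0,0],
  [0,0,0,0,0],
  [0,0,0,0,0],
])

```text
clock: 10.28
position: [0.5694, 0.0132, 0.121]
ee_rot: [-0.701, -0.088, 0.702, -0.088]
ft_force: [0.8, 0.2, 0.4]
grip_width: -0.0
```

```bash
python3 pin.py
```

```text
side 34 pin z pct [0.1067 0.1236 0.1278 0.1303]
top 0 pin z pct
```

step_arm([
  [0,0,0,-0.012,0],
  [0,0,0,-0.01,0],
  [0,0,0,-0.008,0],
  [0,0,0,-0.003,0],
  [0,0,0,0,0],
  [0,0,0,0,0],
  [0,0,0,0.009,0],
  [0,0,0,0.012,0],
  [0,0,0,0.012,0],
  [0,0,0,0,0],
  [0,0,0,0,0],
  [0,0,0,0,0],
])

```text
clock: 11.38
position: [0.5694, 0.0132, 0.1211]
ee_rot: [-0.701, -0.088, 0.702, -0.088]
ft_force: [-0.9, 0.2, -0.1]
grip_width: -0.0
```

step_arm([
  [0,0,0,-0.012,0],
  [0,0,0,-0.01,0],
  [0,0,0,-0.008,0],
  [0,0,0,-0.003,0],
  [0,0,0,0,0],
  [0,0,0,0,0],
  [0,0,0,0.009,0],
  [0,0,0,0.012,0],
  [0,0,0,0.012,0],
  [0,0,0,0,0],
  [0,0,0,0,0],
  [0,0,0,0,0],
])

```text
clock: 12.38
position: [0.5694, 0.0132, 0.121]
ee_rot: [-0.701, -0.088, 0.702, -0.088]
ft_force: [0.1, 0.0, -0.3]
grip_width: 0.002
```

```bash
python3 pin.py
```

```text
side 32 pin z pct [0.1076 0.1247 0.1293 0.1303]
top 0 pin z pct
```

The reading has stopped changing, so the pin is probably at its limit. I'll rise, back away to clear the view, and check from both cameras.

step_arm([
  [0,0,0,0.03,0],
  [0,0,0,0.035,0],
  [0,0,0,0.035,0],
  [0,-0.025,-0.005,0.01,0],
  [0,-0.03,-0.01,0,0],
  [0,-0.03,-0.01,0,0],
  [0,-0.03,-0.01,0,0],
  [0,-0.02,-0.005,0,0],
  [0,0,0,0,0],
])

```text
clock: 13.23
position: [0.432, -0.0282, 0.2318]
ee_rot: [-0.701, -0.086, 0.702, -0.088]
ft_force: [0.7, -0.2, 0.2]
grip_width: -0.003
```

```bash
python3 pin.py
python3 - <<'E'
from geo import *
geo(.26,(.5695,.012))
p=camera("side"); W=pts(p); im=cv2.cvtColor(p["color"],cv2.COLOR_RGB2BGR)[130:280,240:420]
cv2.imwrite("pics/f.png",cv2.resize(im,None,fx=4,fy=4,interpolation=cv2.INTER_CUBIC))
for q in ["jar","bottle","bearing","meter","dish"]:
    for r in regions_of(p,q)[:1]:
        P=W[r["region"]]; print(q,np.round(np.nanmedian(P,0),3))
E
```

```text
side 58 pin z pct [0.1138 0.1297 0.1309 0.132 ]
top 21 pin z pct [0.1307 0.1336 0.1342 0.1345]
side cap 144 world [0.5692 0.0153 0.1022] local mid [-0.0001  0.0024] mean [0.0003 0.0046] ext [0.034 0.037] z [0.0937 0.1118 0.1142]
side captop 119 world [0.5692 0.0153 0.1116] local mid [-0.0001  0.0024] mean [0.0003 0.0033] ext [0.034 0.037] z [0.1097 0.1122 0.1143]
side pin 59 world [ 0.5869 -0.0554  0.1112] local mid [ 0.0003 -0.0696] mean [ 0.0001 -0.0666] ext [0.012 0.015] z [0.0912 0.1129 0.1314]
side tab 35 world [0.5266 0.0159 0.0938] local mid [-0.0397  0.0145] mean [-0.0395  0.0171] ext [0.004 0.028] z [0.0854 0.0968 0.1032]
side housing 533 world [ 0.5721 -0.0197  0.0801] local mid [-0.0003 -0.0332] mean [ 0.0013 -0.023 ] ext [0.079 0.13 ] z [0.0768 0.079  0.0826]
side plate 817 world [ 0.592  -0.0771  0.01  ] local mid [-0.0002 -0.0922] mean [ 0.0145 -0.0576] ext [0.11  0.271] z [0.007  0.0087 0.0118]
side gear 14 world [ 0.6203 -0.1509  0.0443] local mid [ 0.0078 -0.1701] mean [ 0.0075 -0.1691] ext [0.009 0.016] z [0.0422 0.0441 0.0466]
top cap 112 world [0.57   0.0099 0.113
[... 334 characters left out ...]
0.012 0.013] z [0.096  0.1302 0.1346]
top tab 15 world [0.5315 0.0138 0.0962] local mid [-0.0345  0.0129] mean [-0.0399  0.0126] ext [0.016 0.022] z [0.0893 0.1038 0.1064]
top housing 607 world [ 0.5762 -0.0236  0.08  ] local mid [-0.003  -0.0361] mean [-0.0016 -0.0395] ext [0.067 0.129] z [0.0765 0.0795 0.0829]
top plate 1208 world [ 0.5954 -0.0784  0.01  ] local mid [-0.0008 -0.0904] mean [-0.0044 -0.1095] ext [0.135 0.298] z [0.0068 0.0096 0.0127]
top gear 34 world [ 0.62   -0.1523  0.0445] local mid [ 0.0062 -0.1714] mean [ 0.0062 -0.172 ] ext [0.029 0.028] z [0.0413 0.0436 0.0471]
jar [0.666 0.053 0.041]
bottle [ 0.522 -0.388  0.06 ]
meter [0.496 0.429 0.038]
dish [ 0.645 -0.359  0.01 ]
```

View pics/f.png

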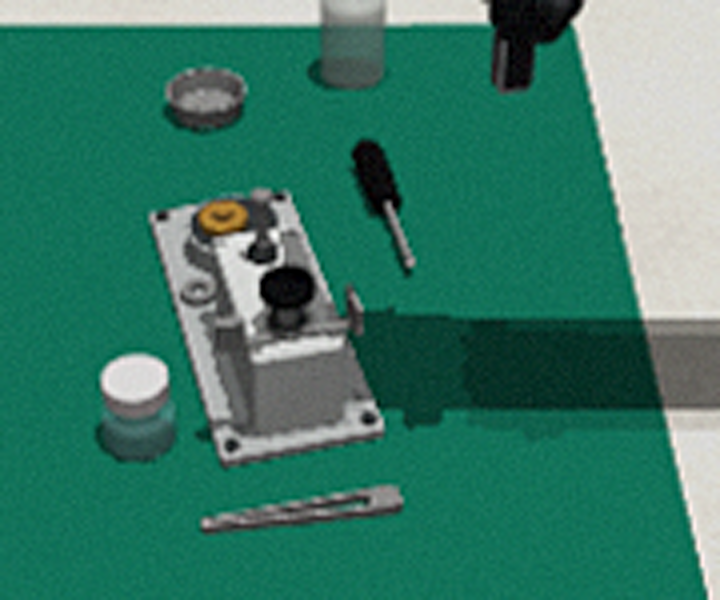

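The picture shows the pin tall, with its head at (262,195), the tab in at (355,310), the cap up at (287,287), and the gear and other things where they were.

```bash
python3 -c "
from workcell import ticket
print(ticket.hand_in())"
```

```text
the job is handed in; nothing more can be done
None
```

I pushed the lock tab in to its stop and pumped the cap five full strokes. I then backed the arm off and handed the job in at about 13.5 s of the 54 s. No verdict was reported.

Last checks before handing in:
- **Pin:** its top reads about 0.131–0.134 m (133 mm is fully out). The last two strokes left it unchanged.
- **Lock bar:** the tab's front face is about 42 mm in front of the plunger axis, which is the end of its travel. The push met a hard stop at 28 N.
- **Cap:** its top is at about 0.113–0.114 m, so it is back up.
- **Other objects:** the measured gear, jar, bottle, meter and dish are unmoved to within a few mm. The bearing was not picked up in the last check, so it, the tweezers and the screwdriver were compared only by eye in the pictures, where they look unchanged.

The two cameras disagreed by about 2–3 mm on the pin's height and on the cap's position. That is about the calibration error.

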